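# Stow the battery pack in its travel corner

### The job

Make the big battery pack ready for travel: push it along the bench with the fingertips, without picking it up, until its long side lies flat against the aluminium rail and its end is against the end stop. Then swing the steel keeper bar shut in front of it with a fingertip, as far as it goes. Leave everything else on the bench where it stands.

Things in the scene. Friction and masses are not known exactly. Their poses are not given: they have to be found in the camera images.
- pack: The battery pack to push: a flat grey plastic box with a black band round it and two short brass posts on top, 70 (its x) x 110 (its y) x 48 mm high, posts to 56 mm; about 0.6 kg, loose on the bench. Origin at the centre of its underside, z up. Either long side may go against the rail.
- fence: Bare aluminium stowage corner fixed to the bench, 30 mm high. Origin: inside corner on the bench; x away from the robot, z up. The rail's face is the plane x = 0, y 0 to -376 mm, 12 mm thick towards +x (low foot to x 36 mm). The end stop, at the rail's left end seen from the robot, has its face at y = 0, x 0 to -70 mm, 24 mm thick towards +y. The pack's place: x -70 to 0, y -110 to 0 mm.
- keeper (a joint): Keeper angle, rad: a flat steel bar swinging level about point keeper_pivot. 0 = shut, at its limit, pointing along the fence's -y, 4 mm in front of the seated pack. Grows as it opens, clockwise from above: at 1.57 it points along the fence's -x, towards the robot; limit 2.2. It stays where it is left; about 1 N at its end moves it.
- keeper_pivot (a point): Upright pivot of the keeper, at the robot end of the end stop; in the fence's frame x -80, y 12 mm, on the bench. The bar reaches 100 mm from it, is 12 mm thick and stands 14 to 36 mm above the bench; the pivot screw reaches 44 mm.
- keeper_tip (a point): Middle of the free end of the keeper bar, 25 mm above the bench, 100 mm from the pivot.
- spare: Bystander: small grey battery, 60 x 60 x 45 mm with a black grip strip on top (53 mm in all). Origin: centre of its underside.
- tape: Bystander: roll of black tape lying flat, 56 mm across, 24 mm high. Origin: centre of its underside.
- radio: Bystander: black handheld radio standing upright behind the rail, 34 x 60 x 105 mm, aerial to 160 mm. Origin: centre of its underside.
- torch: Bystander: dark steel torch standing on its head behind the rail, 48 mm across, 120 mm high. Origin: centre of its underside.
- mug: Bystander: white mug, 80 mm across, 90 mm high, with a handle. Origin: centre of its underside.
- screwdriver: Bystander: screwdriver lying on the bench, 180 mm long. Origin on the bench below its middle.
Mind the look-alikes: they are no part of the job. What is shaped like the pack but red is not meant.

How it is judged:
On the way, in this order (a step that is already met when the one before it is completed fails the run):
1. the pack lies against both rail and end stop, while the keeper is still open (x of pack in the frame of fence between -0.04 and -0.025 m and y of pack in the frame of fence between -0.061 and -0.045 m and angle between the y axis of pack and the y axis of fence, either way round below 0.06 rad and height (world z) of pack below 0.006 m and angle between pack's own z axis and vertical below 0.05 rad and value of joint keeper above 0.6 rad), for 0.2 s.
2. the keeper is swung shut in front of the pack (x of pack in the frame of fence between -0.04 and -0.025 m and y of pack in the frame of fence between -0.061 and -0.045 m and angle between the y axis of pack and the y axis of fence, either way round below 0.06 rad and height (world z) of pack below 0.006 m and angle between pack's own z axis and vertical below 0.05 rad and value of joint keeper below 0.08 rad), for 0.2 s.
At the end, for the whole second after the job is handed in: The pack stands on the bench within 5 mm of the rail and 6 mm of the end stop, square to the rail within 0.06 rad, at rest; the keeper is within 0.08 rad of fully shut; no bystander has moved 25 mm (all of step 2 and linear speed of pack below 0.01 m/s and distance of each of spare, tape, radio, torch, mug, screwdriver from where it was at the start of the episode below 0.025 m); the robot touches nothing.
It fails at once if the pack is lifted off the bench (height (world z) of pack above 0.012 m).
It fails at once if the pack is tipped (angle between pack's own z axis and vertical above 0.2 rad).
It fails at once if a bystander is moved 25 mm or more (distance of any of spare, tape, radio, torch, mug, screwdriver from where it was at the start of the episode above 0.025 m).
It also fails if it takes over 58 s, if anything falls off the work surface, if the arm or the gripper's body presses on something with over 40 N, if the wrist force passes 120 N, or if a joint passes its speed limit or range.

### The arm

A 7-joint arm with a two-finger parallel gripper is mounted at the origin on the work surface. World frame = base frame: x ahead of the robot, y to its left, z up, the work surface at z = 0. Lengths are in m, angles in rad, forces in N, time in s.
With the tool pointing down it reaches from about 0.4 to 0.85 m from the base axis. Payload 4.5 kg.
Tool frame: the origin (TCP) lies between the finger pads; the fingertips stand 11 mm ahead of it and the grasp point (between the pads) lies 8 mm behind it (r.tip_reach is the distance from the TCP to the fingertips, in m); x points along the fingers, y is the direction in which the jaws open and shut, and the axes are right-handed (so a half turn about x gives the same grasp; the last joint's range is limited). The gripper opens to 88 mm and grips with 3 to 60 N. Pads are 18 mm wide; open, the fingers measure 123 mm over their backs; the gripper's body (75 mm by 187 mm) begins 45 mm behind the grasp point.
Start: joints at [-1.294, 0.689, -0.195, 1.565, 0.157, 0.902, -0.215], TCP at [0.15, 0.607, 0.25] pointing down, gripper open.
Joint ranges: [-3.01, 3.01], [-0.46, 2.08], [-1.47, 1.51], [0.13, 2.56], [-1, 4.14], [0.04, 2.09], [-2.66, 2.66]. Speed limits (rad/s): [2.57, 2.57, 3.14, 3.14, 3.14, 3.14, 3.14].

### API

Orientations are given as a unit quaternion [x, y, z, w].
In Python, from plant import r gives the robot as it stands.
- The arm moves only by the tool drive_tool, never from a script. Its argument "deltas" is a list of rows, each a list of 3 entries, a list of its own where there are three numbers: the turn, a rotation vector about the tool's x, y, z in degrees, then the shift along the tool's x, y, z in cm, then the finger opening in cm, from 0 to 8.81. A call has 1 to 12 rows; each row shifts and turns the commanded pose from where the row before left it, along the tool's axes as they then stand; what a row does not reach is not made up. A row lasts 1/12 s, in which the tool goes at most 41.7 mm and 7.16 degrees, less where a joint would pass 70% of its speed; a pose out of reach is approached as far as the arm can. A call is refused whole if a number of a shift passes 4.17 or a number of a turn 7.16, either way. A call with a gripper value outside its range is refused whole. The fingers move at their own pace and stop on an object; "force" is the grip in N (left out, the last holds). Time passes only in rows, so rows that do not move let the fingers close. It gives the time, the measured TCP pose, the force and the opening at its end, in the units of the state.
- r.get_state(): the state, without advancing time (a new reading comes with each control period).
- r.snapshot(name): name is "scene" or "top" or "wrist"; returns a dict with "color" (480x640x3 uint8, red, green, blue), "fov_y" (degrees; the focal length in pixels is half the picture's height over the tangent of half this angle, whatever the lens; pixels are square), "cx", "cy" (the principal point, pixels), "extrinsics" (4x4, takes a point from world to camera coordinates); the wrist camera has in their place "tool_from_camera" (4x4, takes a point from camera to tool coordinates, whose origin is the TCP and whose axes are the tool frame's). Camera axes: x right, y up, looking along -z (the intrinsics and any distortion apply to the point x, -y, -z); pixel columns grow to the right and rows downward; lengths in m; the calibration is good to about 2 mm. A picture is of the moment at which its call begins: read the wrist's pose just before it. There is no depth.
- r.finish_job(): hands the job in, once; it reports no verdict.
The state is a dict: "clock": time; "q": joint angles; "qd": joint speeds; "joint_torque": joint torques, N m; "tool_pos": TCP position; "eef_rot": TCP orientation; "contact_force": force on the tool from outside, world axes, zero at the start; "moment": the same for the moment, N m; "opening": opening from 0.0 (shut) to 1.0 (fully open).
Only numpy, scipy, OpenCV 4.12 (cv2) and the standard library are available. Lean on these libraries where they do the work, as an engineer would, in place of code of your own. Each camera call takes 0.05 s, during which the arm holds its last target. There are 200 camera calls.

## Working session

There is one attempt and no reset: what is moved stays moved. The work goes in short steps, Python scripts to look and compute and a tool call to move; the robot and the scene stay as the last step left them, time stands still between calls to the robot, and variables do not carry over. Pictures are saved under pics/ and viewed, about 8 in all and at most 12, crops included, and the job is handed in when it is done.

Besides the shell and the picture viewer there is one more tool, called after "Request:" as a command line: name --argument value ..., lists and objects as JSON in quotes. drive_tool: Moves the arm, as the interface text tells. Its arguments: {"type":"object","properties":{"deltas":{"type":"array","items":{"type":"array"}},"force":{"type":"number"}},"required":["deltas"]}

```bash
ls; mkdir -p pics; cat > h.py <<'E'
import numpy as np, cv2
from plant import r
from scipy.spatial.transform import Rotation as R
def snap(n,f=None):
    s=r.snapshot(n)
    if f: cv2.imwrite('pics/'+f,s['color'][:,:,::-1])
    return s
def ray(s,u,v,z,st=None):
    h=s['color'].shape[0]; f=h/2/np.tan(np.radians(s['fov_y'])/2)
    d=np.array([(u-s['cx'])/f,-(v-s['cy'])/f,-1])
    if 'extrinsics' in s: T=np.linalg.inv(s['extrinsics'])
    else:
        T=np.eye(4);T[:3,:3]=R.from_quat(st['eef_rot']).as_matrix();T[:3,3]=st['tool_pos'];T=T@s['tool_from_camera']
    o=T[:3,3];w=T[:3,:3]@d
    return o+w*(z-o[2])/w[2]
E
python3 - <<'E'
from h import *
st=r.get_state();print(st)
for n in('top','scene'):
    s=snap(n,n+'0.png');print(n,{k:v for k,v in s.items() if k!='color'})
print(R.from_quat(st['eef_rot']).as_matrix().round(3))
E
```

```text
pics
{'clock': 0.0, 'q': array([-1.29417524,  0.68999125, -0.19451236,  1.56636411,  0.15732461,
        0.9025202 , -0.21508375]), 'qd': array([ 0.00053638,  0.0001832 , -0.00015056,  0.00175258, -0.00031556,
        0.00161117, -0.00142138]), 'joint_torque': array([ 4.66441616e-04, -5.27558899e+01, -1.26654122e+00, -1.53426468e+01,
       -5.26216824e-02,  6.76886397e-03,  1.68969154e-04]), 'tool_pos': array([0.15018014, 0.60603836, 0.24890011]), 'eef_rot': array([ 0.08493117,  0.70193056, -0.08626546,  0.70188208]), 'contact_force': array([-0.3790043 , -0.30504718,  0.21783194]), 'moment': array([ 0.0066788 ,  0.039807  , -0.00939485]), 'opening': 1.0015561404062017}
top {'fov_y': 50.735168793419895, 'cx': 322.06051804466597, 'cy': 244.45864817280588, 'extrinsics': array([[ 0.02955039, -0.99942622,  0.01655293,  0.01790689],
       [ 0.98860962,  0.03166746,  0.14713326, -0.55528938],
       [-0.14757303,  0.01201654,  0.98897816, -1.14965484],
       [ 0.        ,  0.        ,  0.        ,  1.        ]])}
scene {'fov_y': 47.04184461968837, 'cx': 317.9625202861102, 'cy': 233.58456140066193, 'extrinsics': array([[ 0.57347   ,  0.81921315,  0.00468749, -0.37583727],
       [-0.47163488,  0.32546708,  0.8195314 ,  0.22840647],
       [ 0.66984527, -0.47218746,  0.57301511, -1.5233919 ],
       [ 0.        ,  0.        ,  0.        ,  1.        ]])}
[[-0.     0.24   0.971]
 [-0.002  0.971 -0.24 ]
 [-1.    -0.002  0.   ]]
```

View pics/top0.png

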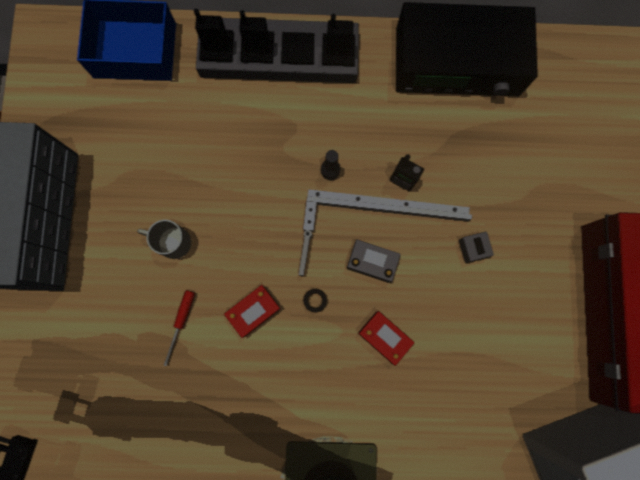

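View pics/scene0.png

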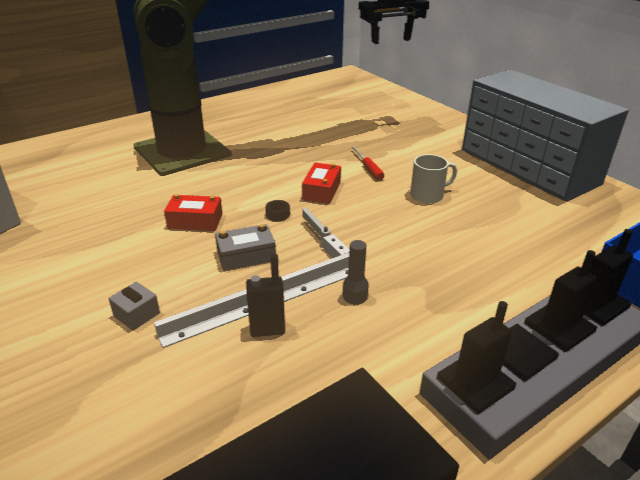

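The top view shows the grey pack at about (374,260), the fence corner near (315,200), the rail running to (470,212) and the keeper at (305,250), about 1.5 rad open. The tape is at (315,300), spare at (477,247), radio at (407,173) and torch at (331,166). I'll enlarge that area to measure it.

```bash
python3 - <<'E'
import cv2
a=cv2.imread('pics/top0.png')[175:325,285:485]
cv2.imwrite('pics/c1.png',cv2.resize(a,None,fx=4,fy=4,interpolation=cv2.INTER_CUBIC))
E
```

```text
(no output)
```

View pics/c1.png

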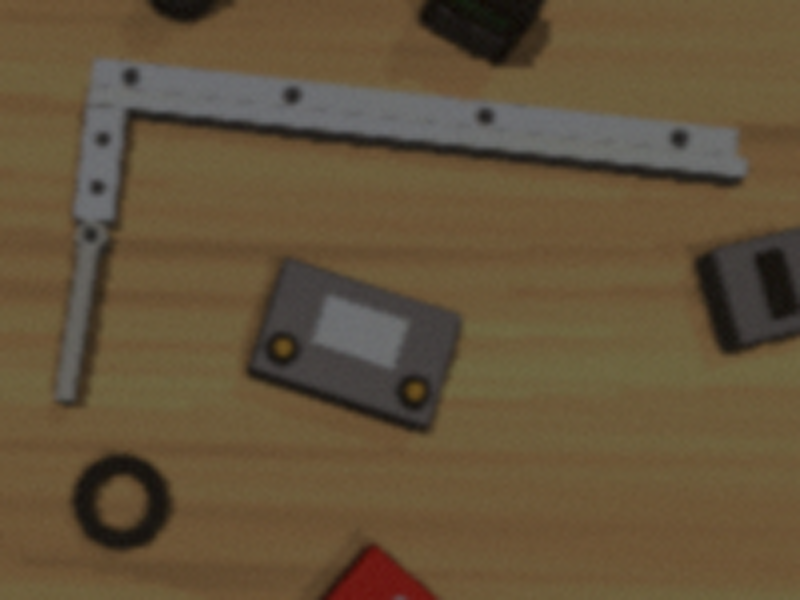

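```bash
python3 - <<'E'
from h import *
s=snap('top')
def P(x,y,z): return ray(s,285+(x+.5)/4-.5,175+(y+.5)/4-.5,z)[:2]
c=P(128,109,.03);e=P(742,176,.03)
y=(c-e)/np.linalg.norm(c-e);x=np.array([y[1],-y[0]])
print('corner',c,'end',e,np.linalg.norm(c-e),'fence yaw deg',np.degrees(np.arctan2(x[1],x[0])))
F=lambda p:(np.array([(p-c)@x,(p-c)@y])*1000).round(1)
pk=[P(*q,.048) for q in((288,258),(462,317),(432,424),(250,368))]
m=np.mean(pk,0);print('pack',m,F(m),[F(q) for q in pk],[np.linalg.norm(pk[i]-pk[i-1]).round(4) for i in range(4)])
d=pk[0]-pk[1]+pk[3]-pk[2];print('pack y rel fence deg',np.degrees(np.arctan2(-(d@x),d@y)))
for n,a in dict(piv=(91,234,.044),tip=(66,403,.036),tape=(122,502,.024),endstop=(122,222,.03),spareL=(700,258,.045)).items():
  p=P(*a);print(n,p,F(p))
E
```

```text
corner [0.65912225 0.05097478] end [ 0.63026225 -0.31909581] 0.37119421593610014 fence yaw deg -4.459192876888545
pack [ 0.5206981  -0.08731164] [-127.3 -148.6] [array([ -82.7, -103.3]), array([-106.3, -207.9]), array([-170.5, -195.8]), array([-149.6,  -87.6])] [np.float64(0.0687), np.float64(0.1072), np.float64(0.0654), np.float64(0.1102)]
pack y rel fence deg -11.814033500311522
piv [0.57985641 0.07036065] [-80.5  13.2]
tip [0.48056283 0.08172026] [-180.4   16.8]
tape [0.42445171 0.04715147] [-233.7  -22.1]
endstop [0.59010066 0.05240157] [-68.9  -3.9]
spareL [ 0.57696771 -0.28889582] [ -55.5 -345.2]
```

Measurements agree with the stated geometry. The pack is at fence (-127,-149) mm, yawed about 12°, and the fence yaw is -4.46°. I'll align the tool so its y is along fence y and its z along fence x, then approach.

Request:
drive_tool --deltas '[[[-4.7,0,0],[0,0,0],6],[[-4.7,0,0],[0,0,0],6],[[0,0,0],[0,-2.7,2.9],6],[[0,0,0],[0,-2.7,2.9],6],[[0,0,0],[0,-2.7,2.9],6],[[0,0,0],[0,-2.7,2.9],6],[[0,0,0],[0,-2.7,2.9],6],[[0,0,0],[0,-2.7,2.9],6],[[0,0,0],[0,-2.7,2.9],6],[[0,0,0],[0,-2.7,2.9],6],[[0,0,0],[0,-2.7,2.9],6],[[0,0,0],[0,-2.7,2.9],6]]'

```text
clock: 1.15
tool_pos: [0.4191, 0.313, 0.2496]
eef_rot: [0.028, 0.707, -0.028, 0.707]
contact_force: [1.1, 0.8, 0.4]
opening: 0.68
```

```bash
cat >> h.py <<'E'
C=np.array([.65912,.05097]);FX=np.array([.99697,-.07775]);FY=np.array([.07775,.99697])
F=lambda p:(np.array([(p[:2]-C)@FX,(p[:2]-C)@FY])*1000).round(1)
def where():
    st=r.get_state();m=R.from_quat(st['eef_rot']).as_matrix()
    print('t',round(st['clock'],2),'F',F(st['tool_pos']),'z',st['tool_pos'][2].round(4),'yaw err',np.degrees(np.arctan2(-m[:2,1]@FX,m[:2,1]@FY)).round(2),'down',m[2].round(3),'force',st['contact_force'].round(1),'open',st['opening'].round(3))
    return st
E
python3 -c "
from h import *
where()"
```

```text
Traceback (most recent call last):
  File "h.py", line 20, in where
    print('t',round(st['clock'],2),'F',F(st['tool_pos']),'z',st['tool_pos'][2].round(4),'yaw err',np.degrees(np.arctan2(-m[:2,1]@FX,m[:2,1]@FY)).round(2),'down',m[2].round(3),'force',st['contact_force'].round(1),'open',st['opening'].round(3))
                                                                                                                                                                                                                           ^^^^^^^^^^^^^^^^^^^
AttributeError: 'float' object has no attribute 'round'
```

Request:
drive_tool --deltas '[[[0,0,0],[0,-3.56,0.6],6],[[0,0,0],[0,-3.56,0.6],6],[[0,0,0],[0,-3.56,0.6],6],[[0,0,0],[0,-3.56,0.6],6],[[0,0,0],[0,-3.56,0.6],6],[[0,0,0],[0,-3.56,0.6],6],[[0,0,0],[0,-3.56,0.6],6],[[0,0,0],[0,-3.56,0.6],6],[[0,0,0],[0,-3.56,0.6],6],[[0,0,0],[0,-3.56,0.6],6],[[0,0,0],[0,-3.56,0.5],6],[[0,0,0],[0,0,0],6]]'

```text
clock: 2.15
tool_pos: [0.4514, -0.0893, 0.2492]
eef_rot: [0.031, 0.707, -0.034, 0.706]
contact_force: [-0.2, -0.1, -0.1]
opening: 0.685
```

```bash
sed -i "s/st\['opening'\].round(3)/round(st['opening'],3)/" h.py
python3 -c "
from h import *
where()"
```

```text
t 2.15 F [-196.2 -156. ] z 0.2492 yaw err -0.77 down [-1.    -0.005 -0.001] force [-0.2 -0.1 -0.1] open 0.685
```

Request:
drive_tool --deltas '[[[-0.7,0,0],[3.8,0.3,0],6],[[0,0,0],[3.8,0.3,0],6],[[0,0,0],[3.8,0,0],6],[[0,0,0],[3.8,0,0],6],[[0,0,0],[3.8,0,0],6],[[0,0,0],[2.5,0,0],6],[[0,0,0],[1,0,0],6],[[0,0,0],[0,0,0],6]]'

```text
clock: 2.82
tool_pos: [0.4532, -0.0745, 0.0258]
eef_rot: [0.023, 0.709, -0.023, 0.704]
contact_force: [-0.4, -0.2, 0.6]
opening: 0.681
```

```bash
python3 -c "
from h import *
where();snap('top','top1.png')
a=cv2.imread('pics/top1.png')[175:325,285:485]
cv2.imwrite('pics/c2.png',cv2.resize(a,None,fx=4,fy=4,interpolation=cv2.INTER_CUBIC))"
```

```text
t 2.82 F [-195.6 -141.1] z 0.0258 yaw err 0.76 down [-1.    -0.    -0.006] force [-0.4 -0.2  0.6] open 0.681
```

View pics/c2.png

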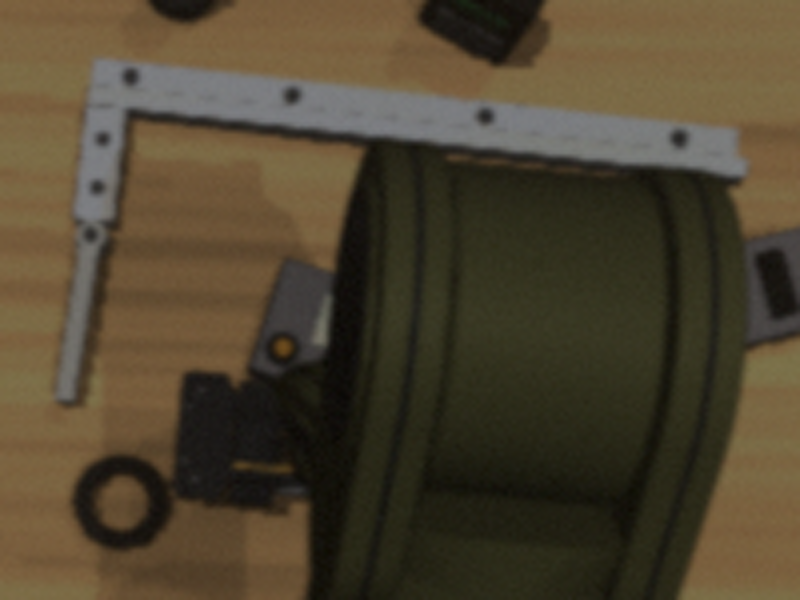

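Request:
drive_tool --deltas '[[[0,0,0],[0.2,-0.4,0.8],6],[[0,0,0],[0,0,0.8],6],[[0,0,0],[0,0,0.8],6],[[0,0,0],[0,0,0.8],6],[[0,0,0],[0,0,0.8],6],[[0,0,0],[0,0,0.8],6],[[0,0,0],[0,0,0.8],6],[[0,0,0],[0,0,0.8],6],[[0,0,0],[0,0,0.8],6],[[0,0,0],[0,0,0.8],6],[[0,0,0],[0,0,0.8],6],[[0,0,0],[0,0,0.6],6]]'

```text
clock: 3.87
tool_pos: [0.5468, -0.0854, 0.0267]
eef_rot: [0.024, 0.708, -0.023, 0.705]
contact_force: [-4.3, 0.1, 2.0]
opening: 0.681
```

```bash
python3 -c "
from h import *
where()"
```

```text
t 3.87 F [-101.3 -144.6] z 0.0267 yaw err 0.63 down [-1.     0.001 -0.004] force [-4.3  0.1  2. ] open 0.681
```

Request:
drive_tool --deltas '[[[0,0,0],[0.2,0,0.4],6],[[0,0,0],[0,0,0.4],6],[[0,0,0],[0,0,0.4],6],[[0,0,0],[0,0,0.4],6],[[0,0,0],[0,0,0.3],6],[[0,0,0],[0,0,0.2],6],[[0,0,0],[0,0,0.2],6],[[0,0,0],[0,0,0.1],6]]'

```text
clock: 4.53
tool_pos: [0.5676, -0.0867, 0.0234]
eef_rot: [0.023, 0.71, -0.024, 0.703]
contact_force: [-12.8, 1.7, 8.9]
opening: 0.679
```

```bash
python3 -c "
from h import *
where()"
```

```text
t 4.53 F [ -80.5 -144.3] z 0.0234 yaw err 0.64 down [-1.    -0.001 -0.01 ] force [-12.8   1.7   8.9] open 0.679
```

Request:
drive_tool --deltas '[[[0,0,0],[0,0,-0.8],6],[[0,0,0],[-1,0,-0.8],5],[[0,0,0],[-4,0,0],3],[[0,0,0],[-4,0,0],1],[[0,0,0],[0,-3,2],0],[[0,0,0],[0,-3,2],0],[[0,0,0],[0,-3,1.5],0],[[0,0,0],[0,-1,0],0],[[0,0,0],[0,0,0],0]]'

```text
clock: 5.28
tool_pos: [0.6044, -0.1944, 0.1141]
eef_rot: [0.025, 0.707, -0.027, 0.707]
contact_force: [-0.5, -0.1, -1.1]
opening: 0.098
```

```bash
python3 -c "
from h import *
where();snap('scene','sc1.png')
a=cv2.imread('pics/sc1.png')[180:370,90:390]
cv2.imwrite('pics/c3.png',cv2.resize(a,None,fx=2.6,fy=2.6,interpolation=cv2.INTER_CUBIC))"
```

```text
t 5.28 F [ -35.5 -248.9] z 0.1141 yaw err 0.27 down [-1.    -0.003  0.   ] force [-0.5 -0.1 -1.1] open 0.098
```

View pics/c3.png

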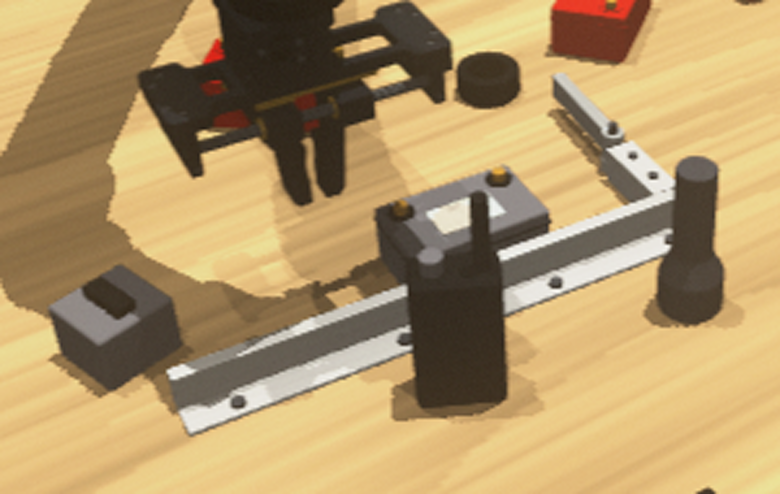

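The pack lies close to the rail and parallel to it (left crop end about x 378-410, y 205-280). The fingers hang just beyond its right end. Next I lower and push along +y.

Request:
drive_tool --deltas '[[[0,0,0],[3.5,0,0],0],[[0,0,0],[3.5,0,0],0],[[0,0,0],[2,0,0],0],[[0,0,0],[0,0,0],0],[[0,0,0],[0,0,0],0]]'

```text
clock: 5.75
tool_pos: [0.6032, -0.1865, 0.0234]
eef_rot: [0.023, 0.708, -0.022, 0.705]
contact_force: [-0.2, 0.8, 0.6]
opening: 0.006
```

```bash
python3 -c "
from h import *
where()"
```

```text
t 5.75 F [ -37.3 -241.1] z 0.0234 yaw err 0.82 down [-1.     0.002 -0.004] force [-0.2  0.8  0.6] open 0.006
```

Request:
drive_tool --deltas '[[[0.8,0,0],[0,0.8,0],0],[[0,0,0],[0,0.8,0.02],0],[[0,0,0],[0,0.8,0.02],0],[[0,0,0],[0,0.8,0.02],0],[[0,0,0],[0,0.8,0.02],0],[[0,0,0],[0,0.8,0.02],0],[[0,0,0],[0,0.8,0.02],0],[[0,0,0],[0,0.8,0.02],0],[[0,0,0],[0,0.8,0.02],0],[[0,0,0],[0,0.8,0.02],0],[[0,0,0],[0,0.8,0.02],0],[[0,0,0],[0,0.6,0],0]]'

```text
clock: 6.75
tool_pos: [0.6125, -0.0982, 0.0247]
eef_rot: [0.027, 0.708, -0.031, 0.705]
contact_force: [-2.1, -6.4, 5.9]
opening: 0.004
```

```bash
python3 -c "
from h import *
where()"
```

```text
t 6.75 F [ -34.9 -152.3] z 0.0247 yaw err -0.24 down [-1.    -0.005 -0.004] force [-2.1 -6.4  5.9] open 0.004
```

Request:
drive_tool --deltas '[[[0,0,0],[0,0.5,0],0],[[0,0,0],[0,0.5,0],0],[[0,0,0],[0,0.4,0],0],[[0,0,0],[0,0.3,0],0],[[0,0,0],[0,0.3,0],0],[[0,0,0],[0,0.2,0],0]]'

```text
clock: 7.25
tool_pos: [0.6142, -0.0768, 0.0247]
eef_rot: [0.027, 0.708, -0.031, 0.705]
contact_force: [-2.6, -7.5, 6.2]
opening: 0.008
```

```bash
python3 -c "
from h import *
where()"
```

```text
t 7.25 F [ -34.8 -130.9] z 0.0247 yaw err -0.25 down [-1.    -0.005 -0.004] force [-2.6 -7.5  6.2] open 0.008
```

Request:
drive_tool --deltas '[[[0,0,0],[0,0.2,0],0],[[0,0,0],[0,0.2,0],0],[[0,0,0],[0,0.2,0],0],[[0,0,0],[0,0,0],0]]'

```text
clock: 7.58
tool_pos: [0.6146, -0.0711, 0.0247]
eef_rot: [0.027, 0.708, -0.031, 0.705]
contact_force: [-2.7, -6.4, 5.7]
opening: 0.004
```

```bash
python3 -c "
from h import *
where()"
```

```text
t 7.58 F [ -34.9 -125.1] z 0.0247 yaw err -0.25 down [-1.    -0.006 -0.004] force [-2.7 -6.4  5.7] open 0.004
```

Request:
drive_tool --deltas '[[[0,0,0],[0,0.2,0],0],[[0,0,0],[0,0.2,0],0],[[0,0,0],[0,0.2,0],0]]'

```text
clock: 7.83
tool_pos: [0.6145, -0.071, 0.0248]
eef_rot: [0.026, 0.708, -0.035, 0.705]
contact_force: [-3.3, -19.0, 9.0]
opening: 0.006
```

```bash
python3 -c "
from h import *
where()"
```

```text
t 7.83 F [ -35.  -125.1] z 0.0248 yaw err -0.45 down [-1.    -0.014 -0.005] force [ -3.3 -19.    9. ] open 0.006
```

Force jumped to 19 N with no motion, so the end stop is reached. Next I back off and square the pack with a gentle two-finger push towards the rail.

Request:
drive_tool --deltas '[[[0,0,0],[0,-1,0],0],[[0,0,0],[0,-1.2,0],0],[[0,0,0],[-4,0,0],2],[[0,0,0],[-4,0,0],4],[[0,0,0],[-1,1,-3],5],[[0,0,0],[0,2.6,-3],5],[[0,0,0],[0,2.6,-2],5],[[0,0,0],[0,2.1,0],5],[[0,0,0],[0,0,0],5]]'

```text
clock: 8.58
tool_pos: [0.5408, 0.0126, 0.1148]
eef_rot: [0.027, 0.707, -0.023, 0.706]
contact_force: [0.1, 1.7, 0.5]
opening: 0.513
```

```bash
python3 -c "
from h import *
where()"
```

```text
t 8.58 F [-115.   -47.5] z 0.1148 yaw err 0.36 down [-1.     0.006 -0.002] force [0.1 1.7 0.5] open 0.513
```

Request:
drive_tool --deltas '[[[0,0,0],[0,-1.3,0],5],[[0,0,0],[3.5,0,0],5],[[0,0,0],[3.5,0,0],5],[[0,0,0],[2,0,0],5],[[0,0,0],[0,0,0],5],[[0,0,0],[0,0,0.8],5],[[0,0,0],[0,0,0.8],5],[[0,0,0],[0,0,0.8],5],[[0,0,0],[0,0,0.5],5],[[0,0,0],[0,0,0.3],5]]'

```text
clock: 9.42
tool_pos: [0.5741, -0.0104, 0.025]
eef_rot: [0.029, 0.706, -0.028, 0.707]
contact_force: [-0.2, 0.2, 0.7]
opening: 0.569
```

```bash
python3 -c "
from h import *
where()"
```

```text
t 9.42 F [-80.  -67.8] z 0.025 yaw err -0.22 down [-1.     0.001  0.001] force [-0.2  0.2  0.7] open 0.569
```

Request:
drive_tool --deltas '[[[0,0,0],[0,0,0.2],5],[[0,0,0],[0,0,0.2],5],[[0,0,0],[0,0,0.1],5]]'

```text
clock: 9.67
tool_pos: [0.5743, -0.0106, 0.0237]
eef_rot: [0.028, 0.709, -0.029, 0.704]
contact_force: [-6.2, 0.6, 5.7]
opening: 0.569
```

```bash
python3 -c "
from h import *
where()"
```

```text
t 9.67 F [-79.8 -67.9] z 0.0237 yaw err -0.12 down [-1.    -0.001 -0.008] force [-6.2  0.6  5.7] open 0.569
```

Request:
drive_tool --deltas '[[[0,0,0],[0,0,0.2],5],[[0,0,0],[0,0,0.1],5],[[0,0,0],[0,0,-1.2],5],[[0,0,0],[0,0,-2.1],5],[[0,0,0],[-4,0,0],3],[[0,0,0],[-4,0,0],1],[[0,0,0],[-1,3,-1.5],0],[[0,0,0],[0,3.2,-1.5],0],[[0,0,0],[0,3.2,-1.5],0],[[0,0,0],[0,3,-0.8],0],[[0,0,0],[0,0,0],0],[[0,0,0],[0,0,0],0]]'

```text
clock: 10.67
tool_pos: [0.504, 0.1224, 0.1143]
eef_rot: [0.027, 0.707, -0.026, 0.706]
contact_force: [0.1, 0.0, -0.7]
opening: 0.005
```

```bash
python3 -c "
from h import *
where();snap('scene','sc2.png');snap('top','top2.png')
a=cv2.imread('pics/sc2.png')[180:330,190:390];b=cv2.imread('pics/top2.png')[175:325,285:485]
cv2.imwrite('pics/c4.png',np.vstack([cv2.resize(i,None,fx=2.0,fy=2.0,interpolation=cv2.INTER_CUBIC) for i in (a,b)]))"
```

```text
t 10.67 F [-160.2   59.1] z 0.1143 yaw err 0.13 down [-1.     0.002 -0.002] force [ 0.1  0.  -0.7] open 0.005
```

View pics/c4.png

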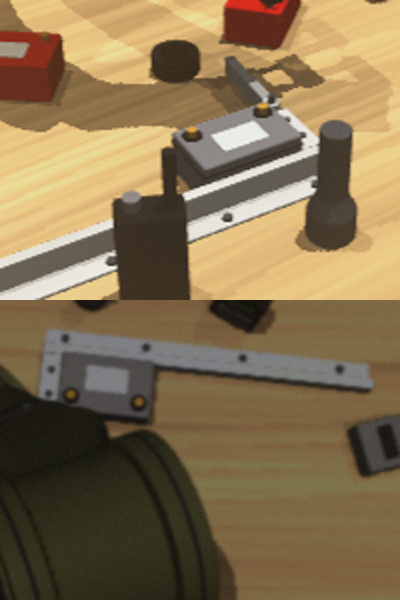

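The pack sits flush in the corner in both views, and the keeper is still open with the finger to its left. Next I lower the finger and swing the keeper.

Request:
drive_tool --deltas '[[[0,0,0],[3.5,0,0.4],0],[[0,0,0],[3.5,0,0],0],[[0,0,0],[1.8,0,0],0],[[0,0,0],[0,0,0],0],[[0,0,0],[0,0,0],0]]'

```text
clock: 11.18
tool_pos: [0.5078, 0.1177, 0.0254]
eef_rot: [0.029, 0.708, -0.03, 0.705]
contact_force: [0.6, -0.1, 0.3]
opening: 0.001
```

```bash
python3 -c "
from h import *
where()"
```

```text
t 11.18 F [-156.1   54.7] z 0.0254 yaw err -0.26 down [-1.    -0.002 -0.004] force [ 0.6 -0.1  0.3] open 0.001
```

Request:
drive_tool --deltas '[[[0,0,0],[0,-0.8,0],0],[[0,0,0],[0,-0.8,0],0],[[0,0,0],[0,-0.8,0],0],[[0,0,0],[0,-0.8,0.1],0],[[0,0,0],[0,-0.7,0.1],0],[[0,0,0],[0,-0.7,0.1],0],[[0,0,0],[0,-0.7,0.1],0],[[0,0,0],[0,-0.7,0.15],0],[[0,0,0],[0,-0.7,0.2],0],[[0,0,0],[0,-0.7,0.25],0]]'

```text
clock: 12.02
tool_pos: [0.512, 0.0442, 0.0259]
eef_rot: [0.028, 0.708, -0.028, 0.705]
contact_force: [-0.4, 0.8, -0.1]
opening: 0.005
```

```bash
python3 -c "
from h import *
where()"
```

```text
t 12.02 F [-146.1  -18.2] z 0.0259 yaw err -0.14 down [-1.     0.    -0.003] force [-0.4  0.8 -0.1] open 0.005
```

Request:
drive_tool --deltas '[[[0,0,0],[0,-0.7,0.4],0],[[0,0,0],[0,-0.7,0.5],0],[[0,0,0],[0,-0.6,0.55],0],[[0,0,0],[0,-0.6,0.55],0],[[0,0,0],[0,-0.4,0.6],0],[[0,0,0],[0,-0.3,0.6],0],[[0,0,0],[0,-0.3,0.6],0],[[0,0,0],[0,-0.2,0.5],0],[[0,0,0],[0,-0.1,0.4],0]]'

```text
clock: 12.77
tool_pos: [0.5564, 0.0017, 0.0257]
eef_rot: [0.029, 0.707, -0.029, 0.706]
contact_force: [-0.7, 0.4, 0.2]
opening: 0.005
```

```bash
python3 -c "
from h import *
where()"
```

```text
t 12.77 F [-98.6 -57.1] z 0.0257 yaw err -0.18 down [-1.     0.    -0.003] force [-0.7  0.4  0.2] open 0.005
```

Request:
drive_tool --deltas '[[[0,0,0],[0,0,0.2],0],[[0,0,0],[0,0,0.2],0],[[0,0,0],[0,0,0.1],0],[[0,0,0],[0,0,0.1],0]]'

```text
clock: 13.1
tool_pos: [0.5595, 0.0015, 0.0256]
eef_rot: [0.028, 0.709, -0.029, 0.704]
contact_force: [-7.6, -0.8, 4.9]
opening: 0.005
```

```bash
python3 -c "
from h import *
where()"
```

```text
t 13.1 F [-95.5 -57.1] z 0.0256 yaw err -0.12 down [-1.    -0.002 -0.007] force [-7.6 -0.8  4.9] open 0.005
```

The finger stopped at x = -95.5 mm as predicted, with force rising, so the keeper is at its limit. Now I retreat and check.

Request:
drive_tool --deltas '[[[0,0,0],[0,0,-1],0],[[0,0,0],[0,0,-2],0],[[0,0,0],[-4,0,0],0],[[0,0,0],[-4,0,0],0],[[0,0,0],[-4,0,0],0],[[0,0,0],[-2,3.5,0],0],[[0,0,0],[0,4,0],0],[[0,0,0],[0,4,0],0],[[0,0,0],[0,4,0],0],[[0,0,0],[0,4,0],0],[[0,0,0],[0,4,0],0],[[0,0,0],[0,4,0],0]]'

```text
clock: 14.1
tool_pos: [0.5545, 0.2807, 0.1663]
eef_rot: [0.029, 0.707, -0.028, 0.706]
contact_force: [0.8, 0.5, -0.0]
opening: 0.004
```

Request:
drive_tool --deltas '[[[0,0,0],[0,4,0],0],[[0,0,0],[0,3,0],0],[[0,0,0],[0,0,0],0],[[0,0,0],[0,0,0],0]]'

```text
clock: 14.43
tool_pos: [0.5591, 0.351, 0.1659]
eef_rot: [0.028, 0.707, -0.026, 0.706]
contact_force: [0.4, -1.5, 0.2]
opening: 0.002
```

```bash
python3 -c "
from h import *
where();snap('scene','sc3.png');snap('top','top3.png')
a=cv2.imread('pics/sc3.png')[170:320,190:390];b=cv2.imread('pics/top3.png')[175:325,285:485]
cv2.imwrite('pics/c5.png',np.hstack([cv2.resize(i,None,fx=k,fy=4,interpolation=cv2.INTER_CUBIC) for i,k in ((a[:,60:150],3.3),(b[:,:125],4))]))"
```

```text
t 14.43 F [-123.1  291.3] z 0.1659 yaw err 0.09 down [-1.     0.002 -0.002] force [ 0.4 -1.5  0.2] open 0.002
```

View pics/c5.png

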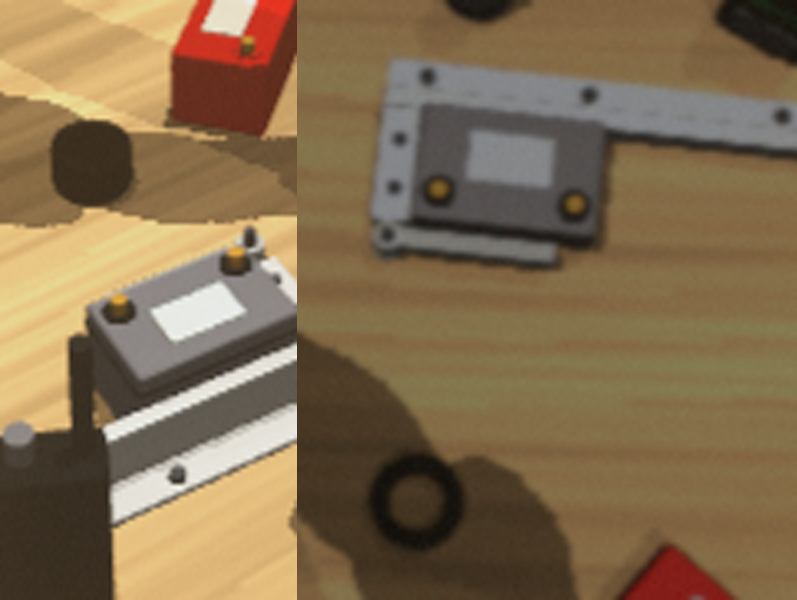

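```bash
python3 - <<'E'
from h import *
s=snap('top')
P=lambda x,y,z: F(ray(s,285+(x+.5)/4-.5,175+(y+.5)/4-.5,z))
print([P(*q,.048) for q in((120,104),(311,122),(302,235),(116,217))],'piv',P(90,236,.044),'tip',P(260,252,.036))
print(r.get_state()['contact_force'],r.finish_job())
E
```

```text
[array([-1.7,  4.7]), array([  -0. , -108.9]), array([ -68.2, -110.1]), array([-69.5,  -0.4])] piv [-81.8  13.6] tip [-78.9 -87.2]
the job is handed in; nothing more can be done
[0.45068234 0.04138272 0.32562562] None
```

The pack is pushed into the corner and the keeper is swung shut; I handed the job in at about 14.5 s of the 58 s allowed. No verdict was reported.

- **How it went:** I pushed the pack square to the rail with two fingertips, then along the rail to the end stop. A second two-finger push squared it up. A closed fingertip then swung the keeper to its limit.
- **Contact forces:** The last reading was about 13 N at the rail, 19 N at the end stop and 8 N at the keeper limit, each with the finger no longer moving.
- **Pack position (last top view):** Its corners, in fence mm, are about (-2, 5), (0, -109), (-68, -110) and (-70, 0). One corner reads 5 mm past the end stop. I put that down to picking the pixel by eye, since the other three agree with the pack's place.
- **Keeper:** Its tip is at about (-79, -87) mm, against (-80, -88) for fully shut.
- **Bystanders:** The tape is where it started in the last view, and the parts of the radio and torch in the crop look unmoved. The spare was last seen in place before the keeper swing. I did not check the mug and screwdriver at the end, but the tool passed close to neither at low height.
- **Robot:** The tool was clear of everything when I handed in.

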